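# Step the bench attenuator up four clicks and apply

### The arm

A 6-joint arm with a two-finger parallel gripper is mounted at the origin on a cart in front of the work surface, level with it; the furniture and walls round the work are solid. World frame = base frame: x ahead of the robot, y to its left, z up, the work surface at z = 0. Lengths are in m, angles in degrees, forces in N, time in s.
With the tool pointing down it reaches from about 0.4 to 0.825 m from the base axis. Payload 7 kg.
Tool frame: the origin (TCP) lies on the centre line of the jaws, within the pads' length; the fingertips stand 14 mm ahead of it and the grasp point (between the pads) lies 5 mm behind it; z points along the fingers, x is the direction in which the jaws open and shut, and the axes are right-handed (so a half turn about z gives the same grasp; the last joint's range is limited). The gripper opens to 88 mm and grips with 3 to 60 N. Pads are 19 mm wide; open, the fingers measure 130 mm over their backs; the gripper's body (78 mm by 193 mm) begins 47 mm behind the grasp point.
Start: joints at [-51.045, 20.546, 0.682, 0, -70.136, -16.507], TCP at [0.258, -0.624, 0.241] pointing down, gripper open.
Joint ranges: [-176.03, 176.03], [-82.01, 121.73], [-58.28, 71.71], [-173.87, 95.51], [-174.79, -0.11], [-173.66, 173.66]. Speed limits (degrees/s): [136.94, 136.94, 172.46, 180, 180, 180].

### API

Orientations are given as [roll, pitch, yaw] about the fixed x, y, z axes, in that order (R = Rz(yaw) Ry(pitch) Rx(roll)).
In Python, from plant import * gives the robot as it stands.
- The arm moves only by the shell command python3 -m handwheel 'ROWS' [OPENING]. ROWS is JSON, a list of rows, each a list of 2 entries, a list of its own where there are three numbers: the shift along the tool's x, y, z each as a share of 0.2 m, from -1 to 1, then the turn, a rotation vector about the tool's x, y, z each as a share of 360 degrees, from -1 to 1. In form: [[[tx, ty, tz], [ax, ay, az]], ...]. A call has 1 to 5 rows; each row is the pose to reach, as a shift and turn from the pose commanded when the call began, along the tool's axes at that moment, turning the shorter way round; what a row does not reach only later rows make up. A row lasts 1/12 s, in which the tool goes at most 41.7 mm and 7.16 degrees, less where a joint would pass 70% of its speed; a pose out of reach is approached as far as the arm can. A call with a number of a shift or a turn outside -1 to 1 is refused whole. A call with a gripper value outside its range is refused whole. OPENING is the closure, from -1 (fully open) to 1 (shut), set as the call begins (- or left out, the last holds). The fingers move at their own pace and stop on an object; the grip force is fixed at half the most. Time passes only in rows, so rows that repeat a pose let the fingers close. It gives the time, the measured TCP pose, the force and the opening at its end, in the units of the state.
- get_obs(): the state, without advancing time (a new reading comes with each control period).
- snapshot(name): name is "side" or "top" or "wrist"; returns a dict with "color" (480x640x3 uint8, red, green, blue), "z_map" (480x640 float32, m along the optical axis (not along the pixel's ray), 0 where there is no reading), "intrinsics" (3x3 intrinsics, pixels), "rvec" (rotation vector, rad) and "tvec" (3), from world to camera coordinates, as OpenCV has them. Camera axes: x right, y down, z forward; pixel columns grow to the right and rows downward; lengths in m; the calibration is good to about 2 mm. A picture is of the moment at which its call begins.
- close_job(): hands the job in, once; it reports no verdict.
The state is a dict: "clock": time; "joint_pos": joint angles; "qvel": joint speeds; "tau": joint torques, N m; "tool_pos": TCP position; "orientation": TCP orientation; "force": force on the tool from outside, world axes, zero at the start; "moment": the same for the moment, N m; "opening": finger opening in m.
Only numpy, scipy, OpenCV 4.12 (cv2) and the standard library are available. Lean on these libraries where they do the work, as an engineer would, in place of code of your own. Each camera call takes 0.05 s, during which the arm holds its last target. There are 200 camera calls.

### The job

With a fingertip, gently push the big dial on the grey attenuator box round clockwise exactly four clicks from where it stands, never going past the fourth click. Then press the green button fully down with a fingertip to apply the setting and let it come up again, leaving the dial on its new click. Nothing needs to be gripped; do not disturb the fuse pack, the heat sink or the solder reel that stand round the box.

Things in the scene. Friction and masses are not known exactly. Their poses are not given: they have to be found in the camera images.
- attenuator: Bench attenuator, a grey box fixed to the worktop, 150 deep (x) x 220 wide (y) x 50 mm high, white top panel; origin at the centre of its underside, z up, x away from the robot at yaw 0. It does not move when pushed.
- dial (a joint): Dial angle in rad, 0 where it starts, growing clockwise seen from above. Click stops 0.5236 rad (30 degrees) apart, at ... 0, 0.524, 1.047, 1.571, 2.094 ...: two stops before the start and six after it, then end stops. Getting over the crest midway between two stops takes about 0.13 N m (4 to 8 N on the finger); past it the dial snaps on by itself to the next stop and stays there.
- dial_cup (a point): Centre of the floor of the finger cup, on the dial's top face, 64 mm above the worktop and 32 mm from the dial's axis; it goes round with the dial. A closed gripper's fingertips fit into it. The cup is an upright aluminium ring, open above, 54 mm outside and 44 mm inside diameter, its rim 15 mm above the floor. A white mark on the dial's edge points outward beyond the cup.
- dial_axis (a point): Point on the dial's upright axis at the height of its top face, 64 mm above the worktop; in the box's frame x 0, y +35 mm. The dial is a flat black disc, 116 mm diameter, on a round aluminium plate with nine black dots that grow in size clockwise, one for each stop. The dial and plate may be mounted at any angle on the box.
- apply_button_top (a point): Centre of the top of the green round push button (26 mm diameter) on the right of the box; moves down with it. In the box's frame at x -10, y -68 mm.
- apply_button (a joint): Travel of the green button in m: 0 up, 0.006 fully down (4.5 N); springs back by itself. It counts as pressed beyond 0.004.
- fuse_pack: Loose cream cardboard pack 30 x 50 x 16 mm, origin at the centre of its underside. Bystander.
- heat_sink: Loose grey finned heat sink 30 x 35 x 18 mm, origin at the centre of its underside. Bystander.
- solder_reel: Loose pale grey reel lying flat, 53 mm diameter, 24 mm high, origin at the centre of its underside. Bystander.

How it is judged:
By the outcome, as a careful person would: the job done as asked, in the order asked, and still so for the second after the job is handed in, with the robot touching nothing.
It also fails if it takes over 64 s, if anything falls off the work surface, if the arm or the gripper's body presses on something with over 40 N, if the wrist force passes 120 N, or if a joint passes its speed limit or range.

## Working session

There is one attempt and no reset: what is moved stays moved. The work goes in short steps, Python scripts to look and compute and a shell command to move; the robot and the scene stay as the last step left them, time stands still between calls to the robot, and variables do not carry over. Pictures are saved under pics/ and viewed, about 8 in all and at most 12, crops included, and the job is handed in when it is done.

```bash
ls; mkdir -p pics
python3 - <<'E'
from plant import *
import cv2
print(get_obs())
for n in ("top","side"):
    s=snapshot(n); cv2.imwrite(f"pics/{n}0.png",s["color"][:,:,::-1]); print(n,s["intrinsics"],s["rvec"],s["tvec"])
E
```

```text
pics
{'clock': 0.0, 'joint_pos': array([-5.10442771e+01,  2.05914305e+01,  6.33303909e-01, -1.99435143e-02,
       -7.01361412e+01, -1.65065413e+01]), 'qvel': array([ 0.00897229, -0.04489819, -0.03904478, -0.01242673,  0.04330022,
        0.11292354]), 'tau': array([-1.32376204e-03, -5.82716453e+01,  2.93060696e+01,  6.99703708e+00,
        6.89007895e-03, -1.94962754e-04]), 'tool_pos': array([ 0.25754794, -0.6234231 ,  0.23961971]), 'orientation': array([-1.79991189e+02, -9.57099198e-02,  1.12442382e+02]), 'force': array([-0.08622104, -0.25798107,  0.19855323]), 'moment': array([-0.00304111, -0.02325074,  0.04287521]), 'opening': 0.08736554163500139}
top [[524.50095718   0.         316.1161896 ]
 [  0.         524.50095718 237.82910321]
 [  0.           0.           1.        ]] [ 2.10317047 -2.15146244  0.19867015] [-0.07487737  0.67116607  0.84935352]
side [[480.96796057   0.         328.48950214]
 [  0.         480.96796057 242.26820837]
 [  0.           0.           1.        ]] [ 2.27527974 -0.24439989  0.10073018] [-0.67482947  0.08049522  0.84640853]
```

View pics/top0.png

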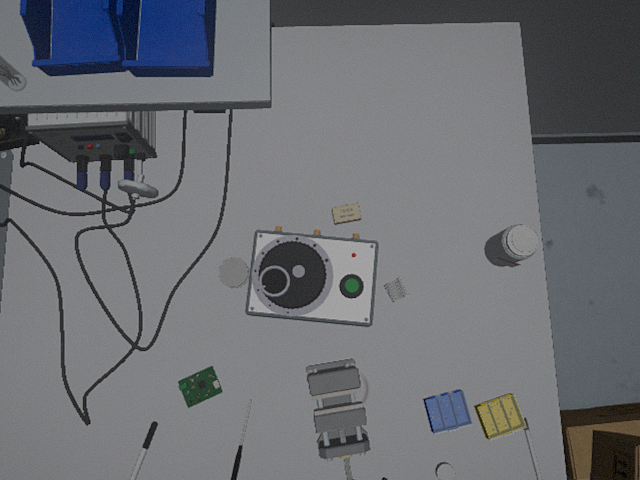

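View pics/side0.png

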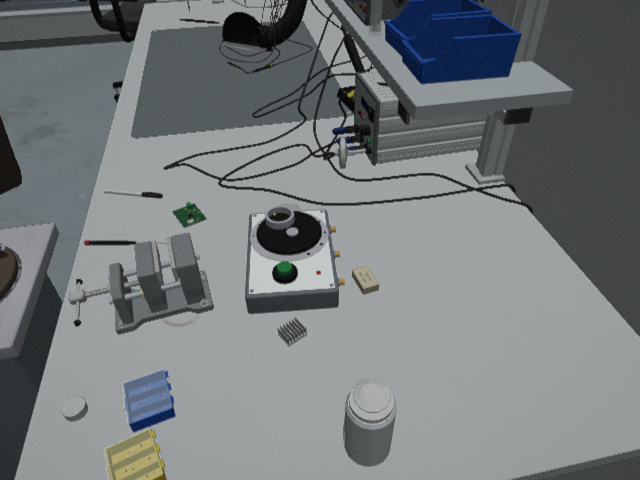

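The top view shows the box at about (312,278), with the dial axis at (298,271), the cup at (274,281) to its left, and the green button at (351,286). The fuse pack (346,213), heat sink (396,289) and reel (233,272) stand around it, and there is a vise at (337,405). The side view agrees. Next I turn these into positions.

```bash
cat > h.py <<'E'
from plant import *
import cv2, numpy as np
def Rt(s): return cv2.Rodrigues(np.array(s["rvec"],float))[0], np.array(s["tvec"],float).ravel()
def ray(s,uv,z):
    R,t=Rt(s); d=R.T@np.linalg.solve(s["intrinsics"],[uv[0],uv[1],1]); c=-R.T@t
    return c+d*(z-c[2])/d[2]
def dep(s,u,v):
    R,t=Rt(s); z=s["z_map"][int(v),int(u)]; return R.T@(z*np.linalg.solve(s["intrinsics"],[u,v,1])-t)
def proj(s,P):
    R,t=Rt(s); return cv2.projectPoints(np.array(P,float).reshape(-1,1,3),R,t,s["intrinsics"],None)[0].reshape(-1,2)
def green(s,area=60):
    h=cv2.cvtColor(s["color"],cv2.COLOR_RGB2HSV); m=cv2.inRange(h,(50,110,40),(85,255,255))
    n,l,st,c=cv2.connectedComponentsWithStats(m); return [(c[i].round(1),st[i,4]) for i in range(1,n) if st[i,4]>area]
E
python3 - <<'E'
from h import *
s=snapshot("top"); np.set_printoptions(precision=4,suppress=True)
print("green",green(s))
for n,(u,v) in dict(hub=(298,271),cupfloor=(274,281),btn=(351,286),panel=(340,262),fuse=(346,213),sink=(396,289),reel=(233,272),vise1=(337,368),vise2=(340,415),table=(200,330)).items(): print(n,dep(s,u,v))
# bright ring ellipse via hough on crop
im=cv2.resize(s["color"][225:335,210:410],None,fx=4,fy=4,interpolation=cv2.INTER_CUBIC)
cv2.imwrite("pics/crop0.png",im[:,:,::-1])
b=[p[0] for p in green(s) if 240<p[0][1]<320][0]
g=cv2.medianBlur(cv2.cvtColor(im,cv2.COLOR_RGB2GRAY),5)
for a in [(120,150),(50,70)]:
    c=cv2.HoughCircles(g,cv2.HOUGH_GRADIENT,1,40,param1=100,param2=25,minRadius=a[0],maxRadius=a[1]); print(None if c is None else [(x/4+210,y/4+225,r/4) for x,y,r in c[0][:4]])
print("btn@.058",ray(s,b,.058))
E
```

```text
green [(array([351.5, 285. ]), np.int32(158))]
hub [ 0.6114 -0.0579  0.0672]
cupfloor [ 0.5956 -0.0166  0.0643]
btn [ 0.5834 -0.147   0.0722]
panel [ 0.6272 -0.1307  0.0533]
fuse [ 0.7227 -0.1464  0.0169]
sink [ 0.5809 -0.2309  0.0193]
reel [0.6173 0.0595 0.0251]
vise1 [ 0.4484 -0.1199  0.0566]
vise2 [ 0.3805 -0.1205  0.1068]
table [0.517  0.1219 0.0004]
None
[(np.float32(274.125), np.float32(280.875), np.float32(12.725))]
btn@.058 [ 0.5863 -0.1489  0.058 ]
```

View pics/crop0.png

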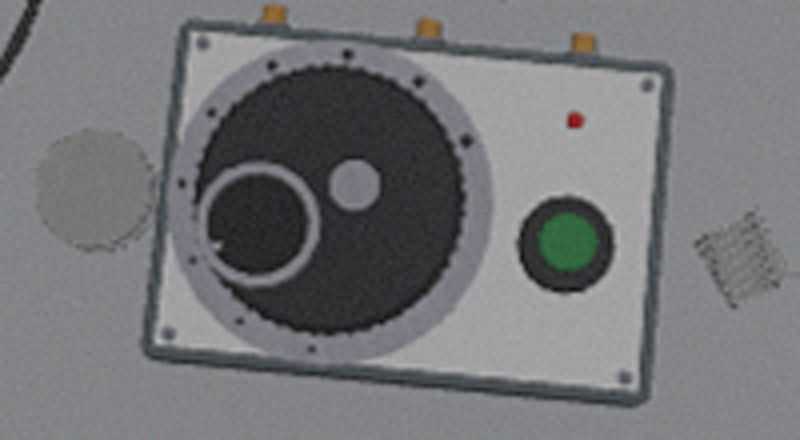

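The crop (4x, origin 210,225) shows the disc centred near (332,199), so the pale spot at (354,185) is not the axis. The cup is at (256,223), the mark at (217,243), the start dot at (194,260), and the fourth dot after it at (347,54), near the top. Now I work out the geometry in world axes.

Run:
```python
from h import *
np.set_printoptions(precision=4,suppress=True)
s=snapshot("top"); P=lambda u,v:(u/4+210-.375,v/4+225-.375)
g=cv2.cvtColor(s["color"],cv2.COLOR_RGB2GRAY)[225:335,210:410]; g=cv2.resize(g,None,fx=4,fy=4,interpolation=cv2.INTER_CUBIC)
m=(g<75).astype(np.uint8); m[:, 500:]=0
m=cv2.morphologyEx(m,cv2.MORPH_OPEN,np.ones((15,15)))
cs,_=cv2.findContours(m,0,2); c=max(cs,key=cv2.contourArea); (x,y),r=cv2.minEnclosingCircle(c); print("disc",x,y,r)
ax=ray(s,P(332,199),.064); ax2=ray(s,P(x,y),.064); pl=ray(s,P(331,200),.052); cup=ray(s,(274.1,280.9),.079); b=ray(s,(351.5,285.),.070)
print("axis",ax,ax2,pl,"cup",cup,"btn",b, np.linalg.norm(cup-ax), np.linalg.norm((b-ax)[:2]))
v=(b-ax)[:2]; yaw=np.arctan2(v[1],v[0])-np.arctan2(-.103,-.010); print("yaw",np.degrees(yaw))
cor=np.array([ray(s,P(*q),.05) for q in [(190,22),(668,65),(643,402),(150,352)]]); print("box centre",cor.mean(0), "yaw", np.degrees(np.arctan2(*(cor[0]-cor[1])[[0,1]])*-1))
a=lambda p:np.degrees(np.arctan2(p[1]-pl[1],p[0]-pl[0]))
D=[ray(s,P(*q),.053) for q in [(312,349),(240,321),(194,260),(182,184),(211,112),(272,65),(347,54),(419,81),(466,140)]]
print("dots",[round(a(d),1) for d in D]); print("cup ang",np.degrees(np.arctan2(*(cup-ax)[[1,0]])), "mark",a(ray(s,P(217,243),.064)))
R,t=Rt(s); print("cam",-R.T@t)
```

```text
disc 329.5049133300781 199.81234741210938 136.00222778320312
axis [ 0.6062 -0.0485  0.064 ] [ 0.6059 -0.0474  0.064 ] [ 0.6072 -0.0475  0.052 ] cup [ 0.5942 -0.0179  0.079 ] btn [ 0.5852 -0.1481  0.07  ] 0.0361355355796304 0.10176482396002606
yaw -6.360530360599352
box centre [ 0.6032 -0.0828  0.05  ] yaw -6.522826748919415
dots [np.float64(172.0), np.float64(142.3), np.float64(112.6), np.float64(82.6), np.float64(52.6), np.float64(22.6), np.float64(-7.1), np.float64(-37.5), np.float64(-67.3)]
cup ang 111.40509594810472 mark 111.11039643877302
cam [ 0.504  -0.0849  0.9572]
```

Axis is about (0.606, -0.048). The cup is at 112.6°, (0.594, -0.0185), and turning clockwise makes that angle shrink, to about -7.4° at the goal. I'll move above the cup with the gripper closing.

```bash
python3 -m handwheel '[[[0.6,0.76,0],[0,0,0]],[[0.6,0.76,0],[0,0,0]],[[0.6,0.76,0],[0,0,0]],[[0.6,0.76,0],[0,0,0]],[[0.6,0.76,0],[0,0,0]]]' 1
python3 -m handwheel '[[[0.6,0.76,0],[0,0,0]],[[0.6,0.76,0],[0,0,0]],[[0.6,0.76,0],[0,0,0]],[[0.6,0.76,0],[0,0,0]],[[0.6,0.76,0],[0,0,0]]]'
python3 -m handwheel '[[[0.5,0.63,0],[0,0,0]],[[0.5,0.63,0],[0,0,0]],[[0.5,0.63,0],[0,0,0]],[[0.5,0.63,0],[0,0,0]],[[0.5,0.63,0],[0,0,0]]]'
```

```text
clock: 0.62
tool_pos: [0.3533, -0.4522, 0.2406]
orientation: [180.0, -0.0, 112.5]
force: [1.4, -0.3, 0.0]
opening: 0.06
clock: 1.03
tool_pos: [0.4481, -0.2832, 0.2408]
orientation: [180.0, 0.0, 112.5]
force: [-0.4, 0.7, 0.2]
opening: 0.0269
clock: 1.45
tool_pos: [0.528, -0.141, 0.2405]
orientation: [179.9, 0.0, 112.7]
force: [0.5, -1.1, -0.6]
opening: 0.0006
```

```bash
python3 -m handwheel '[[[0.44,0.54,0.2],[0,0,0]],[[0.44,0.54,0.2],[0,0,0]],[[0.44,0.54,0.2],[0,0,0]],[[0.44,0.54,0.2],[0,0,0]],[[0.44,0.54,0.2],[0,0,0]]]'
python3 -m handwheel '[[[0,0,0],[0,0,0]],[[0,0,0],[0,0,0]]]'
python3 - <<'E'
from h import *
o=get_obs();print(o["tool_pos"],o["joint_pos"])
w=snapshot("wrist");t=snapshot("top");s=snapshot("side")
im=np.vstack([np.hstack([cv2.resize(w["color"],(400,300)),cv2.resize(t["color"][170:350,200:440],(400,300))]),np.hstack([cv2.resize(s["color"][120:300,190:430],(400,300)),cv2.resize(w["color"][160:480,110:530],(400,300))])])
cv2.imwrite("pics/m1.png",im[:,:,::-1])
E
```

```text
clock: 1.87
tool_pos: [0.5924, -0.0197, 0.1984]
orientation: [-179.9, -0.0, 112.6]
force: [-0.0, -0.2, -0.0]
opening: 0.0005
clock: 2.03
tool_pos: [0.5913, -0.0231, 0.2005]
orientation: [-180.0, 0.0, 112.5]
force: [-0.1, -0.4, 0.4]
opening: 0.0004
[ 0.59127452 -0.02309615  0.20050567] [ 1.66797246e+01  1.44563470e+01 -1.34283631e+01  5.85492722e-03
 -6.21465431e+01 -8.42150476e+01]
```

View pics/m1.png

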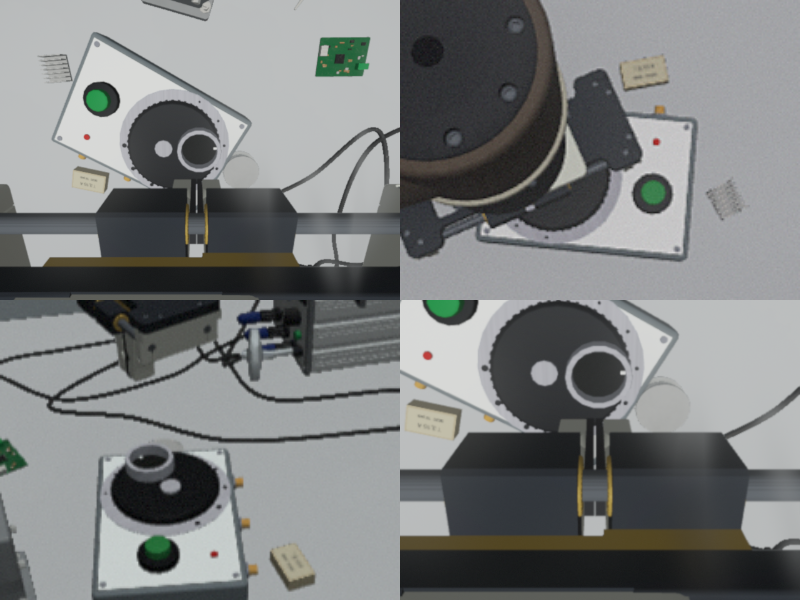

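The wrist view shows the closed narrow tips at about (196,185) in its panel, next to the cup at (200,152). The side view shows them above the cup. I'll measure the tip's width from the wrist depth.

Run:
```python
from h import *
from scipy.spatial.transform import Rotation as Ro
np.set_printoptions(precision=1,suppress=True,linewidth=160)
w=snapshot("wrist"); o=get_obs(); Rw=Ro.from_euler("xyz",o["orientation"],degrees=True).as_matrix()
R,t=Rt(w); Z=w["z_map"]; v,u=np.mgrid[0:480,0:640]; K=w["intrinsics"]
P=np.stack([(u-K[0,2])/K[0,0]*Z,(v-K[1,2])/K[1,1]*Z,Z],-1); Pw=(P-t)@R; T=(Pw-o["tool_pos"])@Rw*1000
T[Z==0]=np.nan
ok=(Z>0)&(abs(T[...,2])<70)&(np.linalg.norm(T[...,:2],axis=-1)<60)
for a in range(-55,20,5):
    q=T[ok&(T[...,2]>=a)&(T[...,2]<a+5)]
    if len(q)>5: print(a,len(q),np.percentile(q[:,0],[1,99]),np.percentile(q[:,1],[1,99]))
for r in (285,292,300,310): print(r,T[r,270:375:7].tolist()[::2] and T[r,270:375:8,:].round(0).tolist())
```

```text
-55 67 [-32.1  33.8] [-37.6  -0.5]
-50 9 [-2.8  5.3] [-5.7  5.5]
-45 47 [-2.8  5.3] [-2.2  6.5]
-40 12 [-2.7  5.3] [ 7.8 11.9]
-35 326 [-2.7  5.3] [ 2.8 10.2]
-30 167 [-2.7  5.3] [-10.8  10.5]
-25 181 [-3.7  6.2] [-11.1  -8.2]
-20 182 [-4.1  6.7] [-11.3  -8.3]
-15 125 [-3.5  6.7] [-10.6  -8.3]
-10 130 [-4.6  7.2] [-10.7  -6.3]
-5 384 [-14.3  16.6] [-11.2  -1.6]
0 405 [-14.3  16.9] [-11.2  -8.2]
5 361 [-14.3  17. ] [-11.2  -8.6]
10 138 [-13.9  16.6] [-10.9  -8.8]
285 [[-35.0, 48.0, 140.0], [-28.0, 48.0, 140.0], [-22.0, 48.0, 139.0], [-15.0, 48.0, 138.0], [-9.0, 48.0, 140.0], [-2.0, 48.0, 139.0], [4.0, 48.0, 139.0], [11.0, 49.0, 141.0], [18.0, 53.0, 150.0], [25.0, 54.0, 152.0], [37.0, 78.0, 203.0], [45.0, 78.0, 203.0], [49.0, 66.0, 178.0], [57.0, 66.0, 178.0]]
292 [[-35.0, 54.0, 138.0], [-14.0, -11.0, 5.0], [-11.0, -11.0, 6.0], [-8.0, -11.0, 6.0], [-4.0, -10.0, 6.0], [-1.0, -9.0, 8.0], [3.0, -9.0, 9.0], [6.0, -11.0, 5.0], [10.0, -11.0, 5.0], [13.0, -11.0, 6.0], [17.0, -11.0, 5.0], [45.0, 85.0, 203.0], [50.0, 73.0, 178.0], [57.0, 73.0, 178.0]]
300 [[-37.0, 67.0, 150.0], [-14.0, -11.0, -2.0], [-10.0, -11.0, -2.0], [-7.0, -10.0, -1.0], [-4.0, -10.0, -1.0], [-1.0, -9.0, 1.0], [3.0, -9.0, 1.0], [6.0, -11.0, -2.0], [9.0, -11.0, -2.0], [13.0, -10.0, -2.0], [16.0, -11.0, -2.0], [46.0, 95.0, 203.0], [54.0, 94.0, 203.0], [62.0, 95.0, 204.0]]
310 [[-9.0, -38.0, -61.0], [-8.0, -39.0, -61.0], [-6.0, -38.0, -61.0], [-4.0, -38.0, -61.0], [-4.0, -7.0, -4.0], [-0.0, -9.0, -7.0], [3.0, -9.0, -7.0], [6.0, -7.0, -3.0], [6.0, -38.0, -61.0], [8.0, -38.0, -61.0], [10.0, -38.0, -61.0], [12.0, -38.0, -61.0], [14.0, -38.0, -60.0], [16.0, -37.0, -59.0]]
```

The closed tip is about 31 x 20 mm (circumscribed radius 18.5 against the cup's 22), so it fits at any orientation with 4–6 mm of slack. No wrist turning is needed. Next I refine the cup and axis relative to the tool from the wrist depth.

```bash
cat >> h.py <<'E'
from scipy.optimize import least_squares
from scipy.spatial.transform import Rotation as Ro
def cloud(w):
    R,t=Rt(w); Z=w["z_map"]; v,u=np.mgrid[0:480,0:640]; K=w["intrinsics"]
    P=np.stack([(u-K[0,2])/K[0,0]*Z,(v-K[1,2])/K[1,1]*Z,Z],-1); return (P-t)@R, Z>0
def cupfit(w,g,lo=.075,hi=.084):
    X,ok=cloud(w); q=X[ok&(X[...,2]>lo)&(X[...,2]<hi)&(np.linalg.norm(X[...,:2]-g,axis=-1)<.034)]
    f=least_squares(lambda p:np.hypot(q[:,0]-p[0],q[:,1]-p[1])-.0245,g,loss="soft_l1",f_scale=.002); return f.x,len(q),np.median(q[:,2])
E
python3 - <<'E'
from h import *
np.set_printoptions(precision=4,suppress=True)
w=snapshot("wrist"); o=get_obs(); print(o["tool_pos"],o["orientation"])
print("cup",cupfit(w,[.594,-.0185]))
print("top cup",cupfit(snapshot("top"),[.594,-.0185]))
X,ok=cloud(w); d=lambda c,r,lo,hi:X[ok&(np.linalg.norm(X[...,:2]-c,axis=-1)<r)&(X[...,2]>lo)&(X[...,2]<hi)]
h=cv2.cvtColor(w["color"],cv2.COLOR_RGB2HSV); m=cv2.inRange(h,(50,110,40),(85,255,255))>0
q=X[m&ok&(np.linalg.norm(X[...,:2]-[.585,-.148],axis=-1)<.03)]; q=q[q[:,2]>np.percentile(q[:,2],90)-.003]; print("btn",len(q),(q.max(0)+q.min(0))/2,np.median(q,0))
g=w["color"].max(-1); q=X[ok&(g<70)&(np.linalg.norm(X[...,:2]-[.606,-.048],axis=-1)<.065)&(abs(X[...,2]-.064)<.005)]; print("disc",len(q),(q.max(0)+q.min(0))/2,np.ptp(q,0))
E
```

```text
[ 0.5914 -0.0237  0.2011] [179.95     0.0062 112.3852]
cup (array([ 0.595 , -0.0167]), 1229, np.float64(0.07668435033628668))
top cup (array([ 0.5961, -0.0202]), 13, np.float64(0.07714078805072896))
btn 958 [ 0.5851 -0.1468  0.0703] [ 0.5847 -0.1466  0.0703]
disc 12608 [ 0.6073 -0.0469  0.0619] [0.1151 0.1136 0.0057]
```

```bash
python3 -m handwheel '[[[0.02,0.028,0.2],[0,0,0]],[[0.02,0.028,0.35],[0,0,0]],[[0.02,0.028,0.455],[0,0,0]],[[0.02,0.028,0.455],[0,0,0]],[[0.02,0.028,0.455],[0,0,0]]]'
python3 - <<'E'
from h import *
o=get_obs();print(o["tool_pos"],o["orientation"],o["force"])
w=snapshot("wrist");s=snapshot("side");cv2.imwrite("pics/m2.png",np.hstack([w["color"][180:380,210:430],cv2.resize(s["color"][190:290,240:350],(440,400))[:200*2][::1][:400][::2,::2]])[:,:,::-1])
E
```

```text
clock: 2.75
tool_pos: [0.5948, -0.0175, 0.1092]
orientation: [-179.9, 0.0, 112.4]
force: [0.6, 0.1, 1.3]
opening: 0.0004
[ 0.5947622  -0.01753698  0.10923924] [-1.79880378e+02  6.46969063e-03  1.12437468e+02] [0.57378365 0.12113458 1.34794954]
```

View pics/m2.png

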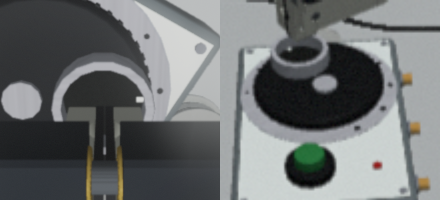

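The wrist crop shows the tip (68–135) centred inside the ring (about 65–140), and the side view shows it just above the cup. Lowering into the cup.

```bash
python3 -m handwheel '[[[0,0,0.03],[0,0,0]],[[0,0,0.06],[0,0,0]],[[0,0,0.08],[0,0,0]],[[0,0,0.1],[0,0,0]],[[0,0,0.1],[0,0,0]]]'
python3 -m handwheel '[[[0,0,0.015],[0,0,0]],[[0,0,0.03],[0,0,0]],[[0,0,0.03],[0,0,0]]]'
python3 - <<'E'
from h import *
o=get_obs();print(o["tool_pos"],o["force"],o["moment"])
A=np.array([.6075,-.0475]); y=np.radians(112.45); X=np.array([np.cos(y),np.sin(y)]);Y=np.array([np.sin(y),-np.cos(y)])
p0=A+.032*np.array([np.cos(np.radians(112.6)),np.sin(np.radians(112.6))])
for k in range(0,133,6):
    a=np.radians(112.6-k); p=A+.032*np.array([np.cos(a),np.sin(a)]); print(k,p.round(4),"share",((p-p0)@X/.2).round(4),((p-p0)@Y/.2).round(4))
E
```

```text
clock: 3.27
tool_pos: [0.5946, -0.0171, 0.0887]
orientation: [-179.9, -0.0, 112.4]
force: [0.1, 0.0, 0.4]
opening: 0.0008
clock: 3.52
tool_pos: [0.5949, -0.017, 0.0829]
orientation: [-180.0, -0.0, 112.4]
force: [0.1, 0.3, 0.0]
opening: 0.0004
[ 0.59489339 -0.01699914  0.08292691] [0.05620995 0.33468843 0.0491557 ] [ 0.00599286 -0.00048658  0.00285428]
0 [ 0.5952 -0.018 ] share 0.0 0.0
6 [ 0.5984 -0.0168] share -0.0008 0.0167
12 [ 0.6016 -0.016 ] share -0.0034 0.0333
18 [ 0.6049 -0.0156] share -0.0077 0.0495
24 [ 0.6083 -0.0155] share -0.0137 0.0651
30 [ 0.6116 -0.0158] share -0.0212 0.0801
36 [ 0.6149 -0.0164] share -0.0303 0.0941
42 [ 0.6181 -0.0173] share -0.0408 0.1072
48 [ 0.6212 -0.0186] share -0.0526 0.119
54 [ 0.6242 -0.0202] share -0.0656 0.1296
60 [ 0.6269 -0.0221] share -0.0796 0.1388
66 [ 0.6295 -0.0242] share -0.0945 0.1464
72 [ 0.6318 -0.0267] share -0.1102 0.1525
78 [ 0.6338 -0.0293] share -0.1263 0.1568
84 [ 0.6356 -0.0322] share -0.1429 0.1595
90 [ 0.637  -0.0352] share -0.1596 0.1604
96 [ 0.6382 -0.0384] share -0.1763 0.1596
102 [ 0.639  -0.0416] share -0.1929 0.157
108 [ 0.6394 -0.0449] share -0.209 0.1527
114 [ 0.6395 -0.0483] share -0.2247 0.1468
120 [ 0.6392 -0.0516] share -0.2396 0.1392
126 [ 0.6386 -0.0549] share -0.2537 0.1301
132 [ 0.6377 -0.0581] share -0.2667 0.1196
```

The tip is in the cup with no force. First click, slowly:

```bash
python3 -m handwheel '[[[-0.004,0.017,0],[0,0,0]],[[-0.007,0.033,0],[0,0,0]],[[-0.01,0.04,0],[0,0,0]],[[-0.011,0.048,0],[0,0,0]],[[-0.012,0.048,0],[0,0,0]]]'
python3 -m handwheel '[[[-0.003,0.008,0],[0,0,0]],[[-0.006,0.015,0],[0,0,0]],[[-0.009,0.022,0],[0,0,0]],[[-0.013,0.03,0],[0,0,0]],[[-0.013,0.03,0],[0,0,0]]]'
cat > look.py <<'E'
import sys; from h import *
np.set_printoptions(precision=4,suppress=True)
o=get_obs();print(o["clock"],o["tool_pos"],o["force"],o["moment"])
w=snapshot("wrist");t=snapshot("top");A=np.array([.6075,-.0475])
d=(o["tool_pos"][:2]-A); print("finger ang",112.6-np.degrees(np.arctan2(d[1],d[0])),"r",np.hypot(*d))
f,n,z=cupfit(w,o["tool_pos"][:2]+[-.0014,.0008]); f=f-[-.0014,.0008]; d=f-A; print("cup",f,n,"turned",112.6-np.degrees(np.arctan2(d[1],d[0])),"r",np.hypot(*d))
cv2.imwrite(f"pics/{sys.argv[1]}.png",np.hstack([w["color"][100:400,160:560],cv2.resize(t["color"][215:340,220:387],(400,300))])[:,:,::-1])
E
python3 look.py c1
```

```text
clock: 3.93
tool_pos: [0.6037, -0.0158, 0.0831]
orientation: [-179.8, -0.0, 112.4]
force: [-5.3, 0.2, 1.9]
opening: 0.0005
clock: 4.35
tool_pos: [0.6119, -0.0158, 0.0835]
orientation: [180.0, 0.0, 112.4]
force: [0.4, 0.7, 0.3]
opening: 0.0003
4.35 [ 0.6119 -0.0158  0.0835] [0.4392 0.7454 0.2686] [ 0.0459 -0.0685 -0.0008]
finger ang 30.434848573941608 r 0.03196583322633244
cup [ 0.616  -0.0146] 2211 turned 37.00587170806408 r 0.03398645517338406
```

View pics/c1.png

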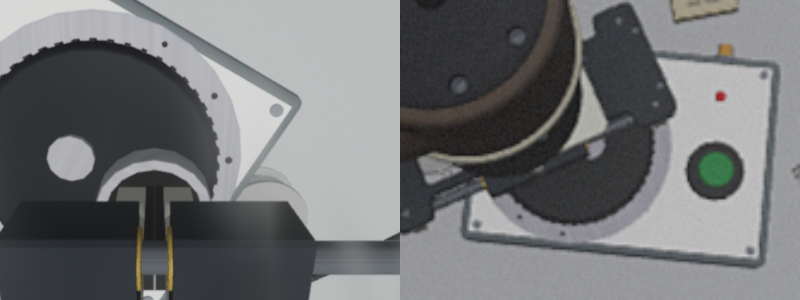

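The force peaked near 5 N and dropped to about 0, so one click has passed. The picture shows the finger inside the cup at panel (155,195), with the pale off-centre spot at (72,158). That spot should turn with the dial, so I'll use it as an angle gauge before going on.

```bash
cat >> look.py <<'E'
X,ok=cloud(w); m=ok&(np.linalg.norm(X[...,:2]-A,axis=-1)<.022)&(X[...,2]<.073)&(X[...,2]>.06)&(w["color"].min(-1)>100)
n,l,st,c=cv2.connectedComponentsWithStats(m.astype(np.uint8))
for i in range(1,n):
    if st[i,4]>150:
        p=np.median(X[l==i],0); e=p[:2]-[-.0014,.0008]-A; print("spot",p,st[i],"turned",(-69.4-np.degrees(np.arctan2(e[1],e[0]))+30)%360-30,"r",np.hypot(*e))
E
python3 look.py c1b
```

```text
4.45 [ 0.6123 -0.0155  0.0838] [ 0.343  -0.0184  0.3408] [0.0258 0.0055 0.0059]
finger ang 31.206377864865715 r 0.032405795395074995
cup [ 0.6154 -0.0145] 2277 turned 36.078246776231694 r 0.03395245427985963
spot [ 0.606  -0.0582  0.0659] [ 206  234   49   46 1669] turned 20.99834642307428 r 0.011502443405115052
```

```bash
sed -i 's/-69.4/-61.4/' look.py
python3 -m handwheel '[[[-0.004,0.007,0.003],[0,0,0]],[[-0.009,0.014,0.004],[0,0,0]],[[-0.014,0.021,0.004],[0,0,0]],[[-0.02,0.027,0.004],[0,0,0]],[[-0.025,0.033,0.004],[0,0,0]]]'
python3 -m handwheel '[[[-0.006,0.006,0],[0,0,0]],[[-0.012,0.011,0],[0,0,0]],[[-0.019,0.017,0],[0,0,0]],[[-0.026,0.021,0],[0,0,0]],[[-0.033,0.026,0],[0,0,0]]]'
python3 -m handwheel '[[[0,0,0],[0,0,0]],[[0,0,0],[0,0,0]]]'
python3 look.py c2
```

```text
clock: 4.97
tool_pos: [0.6181, -0.0181, 0.0823]
orientation: [-179.8, -0.0, 112.4]
force: [-6.5, -0.4, 2.5]
opening: 0.0004
clock: 5.38
tool_pos: [0.6277, -0.0219, 0.0829]
orientation: [179.9, 0.0, 112.5]
force: [0.5, 0.5, 0.3]
opening: 0.0004
clock: 5.55
tool_pos: [0.6274, -0.0219, 0.0829]
orientation: [179.9, 0.0, 112.4]
force: [-0.4, 0.3, -0.7]
opening: 0.0004
5.55 [ 0.6274 -0.0219  0.0829] [-0.4449  0.3113 -0.7055] [ 0.0451  0.0632 -0.0201]
finger ang 60.42171337550955 r 0.03245950488893493
cup [ 0.6308 -0.0209] 2269 turned 63.73754387207142 r 0.035364273736233375
spot [ 0.6003 -0.0559  0.0659] [ 239  200   50   48 1828] turned 60.740338030329724 r 0.01084730429399844
```

Two clicks are confirmed (spot at 60.7°, no force). Third:

```bash
python3 -m handwheel '[[[-0.007,0.004,0],[0,0,0]],[[-0.015,0.008,0],[0,0,0]],[[-0.023,0.011,0],[0,0,0]],[[-0.031,0.014,0],[0,0,0]],[[-0.039,0.016,0],[0,0,0]]]'
python3 -m handwheel '[[[-0.008,0.002,0],[0,0,0]],[[-0.016,0.003,0],[0,0,0]],[[-0.024,0.005,0],[0,0,0]],[[-0.033,0.006,0],[0,0,0]],[[-0.041,0.006,0],[0,0,0]]]'
python3 -m handwheel '[[[0,0,0],[0,0,0]],[[0,0,0],[0,0,0]]]'
python3 look.py c3
```

```text
clock: 6.07
tool_pos: [0.6317, -0.0277, 0.0824]
orientation: [-179.9, -0.1, 112.4]
force: [-5.7, 5.0, 2.1]
opening: 0.0005
clock: 6.48
tool_pos: [0.6376, -0.0352, 0.0829]
orientation: [180.0, 0.0, 112.5]
force: [0.4, -0.4, -0.1]
opening: 0.0006
clock: 6.65
tool_pos: [0.6374, -0.0353, 0.0829]
orientation: [180.0, 0.0, 112.4]
force: [0.2, 1.0, -0.0]
opening: 0.0002
6.65 [ 0.6374 -0.0353  0.0829] [ 0.1647  1.0079 -0.0017] [-0.0021 -0.0163  0.0397]
finger ang 90.33264263523509 r 0.03226395754269725
cup [ 0.6408 -0.0339] 2256 turned 90.43179047519588 r 0.03597299226314917
spot [ 0.5965 -0.0509  0.0659] [ 289  187   51   49 1891] turned 94.67230950227449 r 0.01047200022581421
```

```bash
python3 -m handwheel '[[[-0.008,0,0],[0,0,0]],[[-0.017,-0.001,0],[0,0,0]],[[-0.025,-0.002,0],[0,0,0]],[[-0.033,-0.003,0],[0,0,0]],[[-0.041,-0.006,0],[0,0,0]]]'
python3 -m handwheel '[[[-0.008,-0.002,0],[0,0,0]],[[-0.016,-0.005,0],[0,0,0]],[[-0.024,-0.008,0],[0,0,0]],[[-0.032,-0.011,0],[0,0,0]],[[-0.038,-0.015,0],[0,0,0]]]'
python3 -m handwheel '[[[0,0,0],[0,0,0]],[[0,0,0],[0,0,0]]]'
python3 look.py c4
```

```text
clock: 7.17
tool_pos: [0.6381, -0.0423, 0.0824]
orientation: [-179.9, -0.1, 112.4]
force: [-4.2, 8.1, 2.5]
opening: 0.0005
clock: 7.58
tool_pos: [0.6395, -0.0516, 0.0829]
orientation: [180.0, 0.0, 112.5]
force: [-0.5, 0.5, -0.3]
opening: 0.0008
clock: 7.75
tool_pos: [0.6392, -0.0515, 0.0828]
orientation: [180.0, 0.0, 112.4]
force: [0.3, 0.2, 0.2]
opening: 0.0003
7.75 [ 0.6392 -0.0515  0.0828] [0.3219 0.1811 0.1844] [ 0.0251 -0.0492 -0.049 ]
finger ang 119.82703603961845 r 0.032001510786652254
cup [ 0.643  -0.0505] 2268 turned 117.36842800087662 r 0.03563918269105483
spot [ 0.5959 -0.0449  0.0659] [ 339  201   50   48 1814] turned 128.55495557667774 r 0.010321487136957968
```

View pics/c4.png

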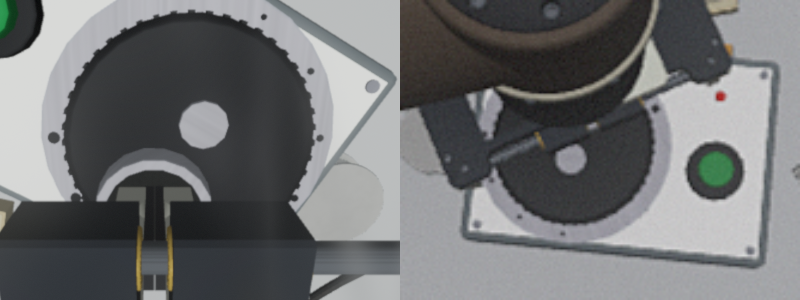

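Four clicks: the force fell from 9 N to about 0, and the finger sits at 119.8° with the spot and cup agreeing. Lifting straight out, then moving above the button.

```bash
python3 -m handwheel '[[[0,0,-0.05],[0,0,0]],[[0,0,-0.15],[0,0,0]],[[0,0,-0.3],[0,0,0]],[[0,0,-0.3],[0,0,0]],[[0,0,-0.3],[0,0,0]]]'
python3 -m handwheel '[[[-0.15,-0.18,0],[0,0,0]],[[-0.25,-0.31,0],[0,0,0]],[[-0.344,-0.43,0],[0,0,0]],[[-0.344,-0.43,0],[0,0,0]],[[-0.344,-0.43,0],[0,0,0]]]'
python3 -m handwheel '[[[0,0,0],[0,0,0]],[[0,0,0],[0,0,0]]]'
python3 - <<'E'
from h import *
np.set_printoptions(precision=4,suppress=True)
o=get_obs();print(o["tool_pos"],o["force"]);w=snapshot("wrist");t=snapshot("top")
X,ok=cloud(w);h=cv2.cvtColor(w["color"],cv2.COLOR_RGB2HSV); m=cv2.inRange(h,(50,110,40),(85,255,255))>0
q=X[m&ok&(np.linalg.norm(X[...,:2]-[.585,-.148],axis=-1)<.03)]; q=q[q[:,2]>np.percentile(q[:,2],90)-.003]; print("btn",len(q),(q.max(0)+q.min(0))/2-[-.0014,.0008,0],np.ptp(q,0))
f,n,z=cupfit(w,np.array([.6378,-.0507]));print("cup",f,n,z)
cv2.imwrite("pics/b0.png",np.hstack([cv2.resize(w["color"],(400,300)),cv2.resize(t["color"][215:340,220:387],(400,300))])[:,:,::-1])
E
```

```text
clock: 8.27
tool_pos: [0.6406, -0.051, 0.1457]
orientation: [179.7, 0.1, 112.5]
force: [-0.3, -0.5, -1.5]
opening: 0.0001
clock: 8.68
tool_pos: [0.5849, -0.1489, 0.1427]
orientation: [-180.0, -0.0, 112.3]
force: [0.1, -0.0, 0.1]
opening: 0.0006
clock: 8.85
tool_pos: [0.5863, -0.147, 0.1426]
orientation: [-180.0, -0.0, 112.5]
force: [-0.0, 0.9, -0.4]
opening: 0.0006
[ 0.5863 -0.147   0.1426] [-0.0174  0.8873 -0.4383]
btn 1151 [ 0.587  -0.1483  0.0701] [0.0245 0.0244 0.0038]
cup [ 0.6378 -0.0507] 0 nan
  return _methods._mean(a, axis=axis, dtype=dtype,
  ret = ret.dtype.type(ret / rcount)
```

View pics/b0.png

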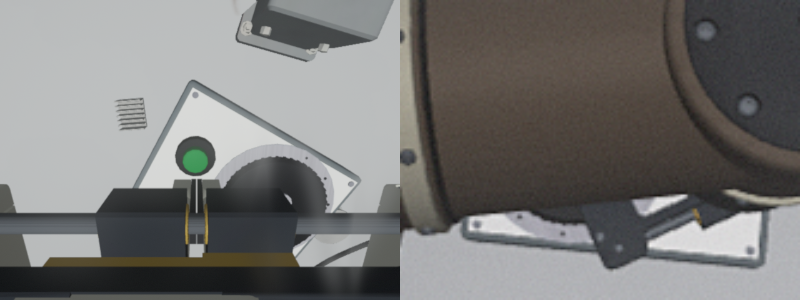

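The wrist view shows the tip (197,185) in line with the button (195,160), about 70 mm above it. Descending to just over the button, then pressing.

```bash
python3 -m handwheel '[[[-0.007,0,0.1],[0,0,0]],[[-0.007,0,0.2],[0,0,0]],[[-0.007,0,0.27],[0,0,0]],[[-0.007,0,0.27],[0,0,0]],[[-0.007,0,0.27],[0,0,0]]]'
python3 -m handwheel '[[[0,0,0.01],[0,0,0]],[[0,0,0.02],[0,0,0]],[[0,0,0.02],[0,0,0]]]'
python3 -m handwheel '[[[0,0,0.008],[0,0,0]],[[0,0,0.015],[0,0,0]],[[0,0,0.015],[0,0,0]]]'
python3 -m handwheel '[[[0,0,0.004],[0,0,0]],[[0,0,0.008],[0,0,0]],[[0,0,0.01],[0,0,0]],[[0,0,0.01],[0,0,0]]]'
```

```text
clock: 9.37
tool_pos: [0.5865, -0.1484, 0.0883]
orientation: [-179.9, -0.0, 112.5]
force: [0.4, -0.8, 0.2]
opening: 0.0004
clock: 9.62
tool_pos: [0.5873, -0.1487, 0.0855]
orientation: [179.9, 0.0, 112.5]
force: [0.1, 0.8, 2.0]
opening: 0.0006
clock: 9.87
tool_pos: [0.5873, -0.1488, 0.0823]
orientation: [179.9, 0.0, 112.5]
force: [2.3, 1.8, 3.1]
opening: 0.0001
clock: 10.2
tool_pos: [0.5872, -0.1488, 0.0803]
orientation: [179.9, 0.0, 112.5]
force: [2.3, 2.5, 5.0]
opening: 0.0002
```

```bash
python3 -m handwheel '[[[0,0,0.005],[0,0,0]],[[0,0,0.01],[0,0,0]],[[0,0,0.01],[0,0,0]]]'
python3 -m handwheel '[[[0,0,0.005],[0,0,0]],[[0,0,0.01],[0,0,0]],[[0,0,0.01],[0,0,0]],[[0,0,0.01],[0,0,0]]]'
```

```text
clock: 10.45
tool_pos: [0.5874, -0.1488, 0.08]
orientation: [179.9, 0.1, 112.5]
force: [-3.2, 4.7, 19.0]
opening: 0.0005
clock: 10.78
tool_pos: [0.5875, -0.1489, 0.0797]
orientation: [179.9, 0.1, 112.5]
force: [-8.5, 6.8, 32.2]
opening: 0.0003
```

It has bottomed out: hard stop after about 6 mm of travel, with force well over 4.5 N. Releasing and backing off to look.

```bash
python3 -m handwheel '[[[0,0,-0.03],[0,0,0]],[[0,0,-0.08],[0,0,0]],[[0,0,-0.2],[0,0,0]],[[0,0,-0.4],[0,0,0]],[[0,0,-0.6],[0,0,0]]]'
python3 -m handwheel '[[[-0.2,-0.2,-0.1],[0,0,0]],[[-0.4,-0.4,-0.1],[0,0,0]],[[-0.5,-0.5,-0.1],[0,0,0]],[[-0.6,-0.6,-0.1],[0,0,0]],[[-0.7,-0.7,-0.1],[0,0,0]]]'
python3 -m handwheel '[[[-0.2,-0.2,0],[0,0,0]],[[-0.4,-0.4,0],[0,0,0]],[[-0.5,-0.5,0],[0,0,0]],[[-0.5,-0.5,0],[0,0,0]],[[-0.5,-0.5,0],[0,0,0]]]'
python3 - <<'E'
from h import *
np.set_printoptions(precision=4,suppress=True)
t=snapshot("top");s=snapshot("side");print(get_obs()["force"],"green",green(t))
A=np.array([.606,-.048]); X,ok=cloud(t); m=ok&(np.linalg.norm(X[...,:2]-A,axis=-1)<.02)&(t["color"].min(-1)>90)&(X[...,2]>.06)&(X[...,2]<.072)
f,n,_=cupfit(t,A+.032*np.array([.992,-.129]),.074);d=f-A;print("cup",f,n,"turned",112.6-np.degrees(np.arctan2(d[1],d[0])),np.hypot(*d))
for nm,(u,v) in dict(btn=(351,285),fuse=(346,213),sink=(396,289),reel=(233,272)).items(): print(nm,dep(t,u,v))
cv2.imwrite("pics/end.png",np.hstack([cv2.resize(t["color"][190:340,210:410],(400,300),interpolation=2),cv2.resize(s["color"][190:355,200:420],(400,300),interpolation=2)])[:,:,::-1])
E
```

```text
clock: 11.2
tool_pos: [0.5843, -0.1492, 0.1953]
orientation: [-179.7, -0.1, 112.4]
force: [0.6, -0.1, 0.6]
opening: 0.0003
clock: 11.62
tool_pos: [0.5082, -0.3337, 0.2156]
orientation: [-179.9, -0.1, 112.4]
force: [-0.6, -0.3, -0.7]
opening: 0.0004
clock: 12.03
tool_pos: [0.4531, -0.4654, 0.2144]
orientation: [-179.9, -0.2, 112.2]
force: [0.4, 0.3, 0.3]
opening: 0.0006
[0.6792 0.4842 0.6714] green [(array([351.5, 285. ]), np.int32(158))]
cup [ 0.6391 -0.0518] 268 turned 119.2293194883171 0.03333918037576369
btn [ 0.585  -0.147   0.0731]
fuse [ 0.7224 -0.1463  0.0184]
sink [ 0.5809 -0.2308  0.02  ]
reel [0.6176 0.0598 0.0231]
```

View pics/end.png

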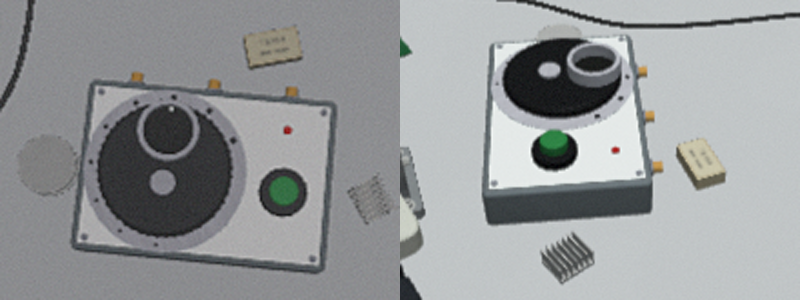

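The mark (170,108) now points at the seventh dot (173,97), four past the start dot. The button is up again and the bystanders haven't moved. Handing in.

```bash
python3 -c "
from plant import *
print(close_job())"
```

```text
the job is handed in; nothing more can be done
None
```

I turned the dial exactly four clicks clockwise with the closed fingertips in the cup. Then I pressed the green button fully down, let it come back up, moved the arm clear and handed the job in at about 12 s of robot time.

- **Dial:** I pushed one click at a time. The force reached 5–9 N before each crest and fell to almost nothing once the dial snapped on. With the arm clear, the cup measured 119.2° round from the start (nominal 120°), and the white mark points at the fourth dot past the start dot.
- **Disagreeing check:** The pale spot on the dial, which I used as a rough gauge, read 128.6° after the fourth click. It sits only about 11 mm from the axis, so a 1–2 mm camera error shifts it by that much. The fingertip position (119.8°), the cup and the mark all agree on four clicks.
- **Button:** It travelled about 6 mm to a hard stop. I pressed harder than needed, about 32 N at the fingertip against the 4.5 N required. Afterwards it stood at its original height again, within about 1 mm.
- **Bystanders:** The fuse pack, heat sink and solder reel read the same positions before and after, to within 1 mm, or 2 mm in height.

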